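# Find the rattling parts case by shaking

## Task

One of the three sealed blue cases on the green cutting mat has a loose steel ball in it: lift them one at a time and shake or rock each several times briskly back and forth lengthwise above the cutting mat until you find the one that rattles, setting every silent one back down upright on the cutting mat without dropping it. Then hold the rattling case out, upright and still, centred over the round cork mat at about 12 cm above it, and finish while holding it there. Leave everything else on the table alone.

Things in the scene. Friction and masses are not known exactly. Their poses are not given: they have to be found in the camera images.
- case_1: one of three outwardly identical sealed parts cases: blue box, white lid, black end clips, 52 mm wide (own x), 90 mm long (own y), 50 mm tall; origin at the centre of the underside, own z up. All stand upright on the cutting mat in a row along its length, turned like the mat (own x within 0.15 rad of world x), at least 105 mm apart centre to centre. Stiff, not fragile; grip across the 52 mm width (fingers closing along own x)
- case_2: the second identical case, sizes and axes as case_1. Each weighs 0.32 to 0.37 kg with its contents, and weight does not tell them apart. Two of the three are packed solid and silent; in one a loose ball rolls. Which one cannot be seen, only felt as knocks or a shifting load; the names say nothing about it and the places are mixed at every start
- case_3: the third identical case, sizes and axes as case_1. The loose thing in one of the three (pivot_ball; its pose is not given) is a steel ball, 38 mm, 0.22 kg, with 45 mm of free travel along the case's length: shaken lengthwise it knocks on the end walls; with one end tilted down 0.2 rad or more it rolls there and stays when levelled, so the load is off-centre to that end
- board: green cutting mat the cases stand on, 180 mm (own x) x 470 mm (own y), 4 mm thick; fixed to the table; origin at the centre of its underside, own z up
- pad: round cork mat with a red centre dot, 110 mm across, 6 mm thick, fixed to the table beyond the cutting mat; origin at the centre of its underside
- glue: white glue bottle, 56 mm across, 150 mm tall; a bystander to leave alone; origin at the centre of its underside
- mug: blue mug, 76 mm across, 90 mm tall; a bystander to leave alone; origin at the centre of its underside
- foam_block: cream foam block, 160 x 110 x 80 mm; a bystander to leave alone; origin at the centre of its underside
- spatula: spatula, 280 mm long, lying flat; a bystander to leave alone; origin near its middle, handle along its own -x
- tape: orange ring (tape core), 90 mm across, 25 mm tall; a bystander to leave alone; origin at the centre of its underside
- jar: amber glass jar with steel cap, 60 mm across, 75 mm tall; a bystander to leave alone; origin at the centre of its underside
- offcut: orange foam offcut, 35 x 60 x 16 mm; a bystander to leave alone; origin at the centre of its underside
Mind the look-alikes: they are no part of the job. Leave any pink, purple or turquoise look-alike of the case_3 alone.

How it is judged:
On the way, in this order (a step that is already met when the one before it is completed fails the run):
1. The case that rattles is lifted off the cutting mat and moving (((distance between pivot_ball_center and case_1 below 0.06 m and height (world z) of case_1 above 0.02 m and horizontal distance between case_1 and board below 0.35 m and (linear speed of case_1 above 0.12 m/s or angular speed of case_1 above 1 rad/s)) or (distance between pivot_ball_center and case_2 below 0.06 m and height (world z) of case_2 above 0.02 m and horizontal distance between case_2 and board below 0.35 m and (linear speed of case_2 above 0.12 m/s or angular speed of case_2 above 1 rad/s)) or (distance between pivot_ball_center and case_3 below 0.06 m and height (world z) of case_3 above 0.02 m and horizontal distance between case_3 and board below 0.35 m and (linear speed of case_3 above 0.12 m/s or angular speed of case_3 above 1 rad/s)))).
2. it pauses or reverses, still lifted above the mat's neighbourhood (((distance between pivot_ball_center and case_1 below 0.06 m and height (world z) of case_1 above 0.02 m and horizontal distance between case_1 and board below 0.35 m and linear speed of case_1 below 0.08 m/s and angular speed of case_1 below 0.7 rad/s) or (distance between pivot_ball_center and case_2 below 0.06 m and height (world z) of case_2 above 0.02 m and horizontal distance between case_2 and board below 0.35 m and linear speed of case_2 below 0.08 m/s and angular speed of case_2 below 0.7 rad/s) or (distance between pivot_ball_center and case_3 below 0.06 m and height (world z) of case_3 above 0.02 m and horizontal distance between case_3 and board below 0.35 m and linear speed of case_3 below 0.08 m/s and angular speed of case_3 below 0.7 rad/s))).
3. second stroke of the shake (((distance between pivot_ball_center and case_1 below 0.06 m and height (world z) of case_1 above 0.02 m and horizontal distance between case_1 and board below 0.35 m and (linear speed of case_1 above 0.12 m/s or angular speed of case_1 above 1 rad/s)) or (distance between pivot_ball_center and case_2 below 0.06 m and height (world z) of case_2 above 0.02 m and horizontal distance between case_2 and board below 0.35 m and (linear speed of case_2 above 0.12 m/s or angular speed of case_2 above 1 rad/s)) or (distance between pivot_ball_center and case_3 below 0.06 m and height (world z) of case_3 above 0.02 m and horizontal distance between case_3 and board below 0.35 m and (linear speed of case_3 above 0.12 m/s or angular speed of case_3 above 1 rad/s)))).
4. it pauses or reverses again (((distance between pivot_ball_center and case_1 below 0.06 m and height (world z) of case_1 above 0.02 m and horizontal distance between case_1 and board below 0.35 m and linear speed of case_1 below 0.08 m/s and angular speed of case_1 below 0.7 rad/s) or (distance between pivot_ball_center and case_2 below 0.06 m and height (world z) of case_2 above 0.02 m and horizontal distance between case_2 and board below 0.35 m and linear speed of case_2 below 0.08 m/s and angular speed of case_2 below 0.7 rad/s) or (distance between pivot_ball_center and case_3 below 0.06 m and height (world z) of case_3 above 0.02 m and horizontal distance between case_3 and board below 0.35 m and linear speed of case_3 below 0.08 m/s and angular speed of case_3 below 0.7 rad/s))).
5. third stroke of the shake (((distance between pivot_ball_center and case_1 below 0.06 m and height (world z) of case_1 above 0.02 m and horizontal distance between case_1 and board below 0.35 m and (linear speed of case_1 above 0.12 m/s or angular speed of case_1 above 1 rad/s)) or (distance between pivot_ball_center and case_2 below 0.06 m and height (world z) of case_2 above 0.02 m and horizontal distance between case_2 and board below 0.35 m and (linear speed of case_2 above 0.12 m/s or angular speed of case_2 above 1 rad/s)) or (distance between pivot_ball_center and case_3 below 0.06 m and height (world z) of case_3 above 0.02 m and horizontal distance between case_3 and board below 0.35 m and (linear speed of case_3 above 0.12 m/s or angular speed of case_3 above 1 rad/s)))).
6. it pauses or reverses again (((distance between pivot_ball_center and case_1 below 0.06 m and height (world z) of case_1 above 0.02 m and horizontal distance between case_1 and board below 0.35 m and linear speed of case_1 below 0.08 m/s and angular speed of case_1 below 0.7 rad/s) or (distance between pivot_ball_center and case_2 below 0.06 m and height (world z) of case_2 above 0.02 m and horizontal distance between case_2 and board below 0.35 m and linear speed of case_2 below 0.08 m/s and angular speed of case_2 below 0.7 rad/s) or (distance between pivot_ball_center and case_3 below 0.06 m and height (world z) of case_3 above 0.02 m and horizontal distance between case_3 and board below 0.35 m and linear speed of case_3 below 0.08 m/s and angular speed of case_3 below 0.7 rad/s))).
7. fourth stroke of the shake (((distance between pivot_ball_center and case_1 below 0.06 m and height (world z) of case_1 above 0.02 m and horizontal distance between case_1 and board below 0.35 m and (linear speed of case_1 above 0.12 m/s or angular speed of case_1 above 1 rad/s)) or (distance between pivot_ball_center and case_2 below 0.06 m and height (world z) of case_2 above 0.02 m and horizontal distance between case_2 and board below 0.35 m and (linear speed of case_2 above 0.12 m/s or angular speed of case_2 above 1 rad/s)) or (distance between pivot_ball_center and case_3 below 0.06 m and height (world z) of case_3 above 0.02 m and horizontal distance between case_3 and board below 0.35 m and (linear speed of case_3 above 0.12 m/s or angular speed of case_3 above 1 rad/s)))).
At the end, for the whole second after the job is handed in: The rattling case, shaken near the cutting mat before, is gripped, underside 50 to 250 mm above the table, within 60 mm horizontally of the cork mat's centre, tilted under 0.3 rad, still (under 40 mm/s); the two silent cases stand upright, at rest and released on the cutting mat (((distance between pivot_ball_center and case_1 below 0.06 m and height (world z) of case_1 between 0.05 and 0.25 m and horizontal distance between case_1 and pad below 0.06 m and angle between case_1's own z axis and vertical below 0.3 rad and linear speed of case_1 below 0.04 m/s and contact force between case_1 and the fingers above 0.5 N and z of each of case_2, case_3 in the frame of board below 0.008 m and x of case_2 in the frame of board between -0.085 and 0.085 m and y of case_2 in the frame of board between -0.23 and 0.23 m and angle between each of case_2, case_3's own z axis and vertical below 0.12 rad and linear speed of each of case_2, case_3 below 0.02 m/s and contact force between each of case_2, case_3 and the fingers below 0.1 N and x of case_3 in the frame of board between -0.085 and 0.085 m and y of case_3 in the frame of board between -0.23 and 0.23 m) or (distance between pivot_ball_center and case_2 below 0.06 m and height (world z) of case_2 between 0.05 and 0.25 m and horizontal distance between case_2 and pad below 0.06 m and angle between case_2's own z axis and vertical below 0.3 rad and linear speed of case_2 below 0.04 m/s and contact force between case_2 and the fingers above 0.5 N and z of each of case_1, case_3 in the frame of board below 0.008 m and x of case_1 in the frame of board between -0.085 and 0.085 m and y of case_1 in the frame of board between -0.23 and 0.23 m and angle between each of case_1, case_3's own z axis and vertical below 0.12 rad and linear speed of each of case_1, case_3 below 0.02 m/s and contact force between each of case_1, case_3 and the fingers below 0.1 N and x of case_3 in the frame of board between -0.085 and 0.085 m and y of case_3 in the frame of board between -0.23 and 0.23 m) or (distance between pivot_ball_center and case_3 below 0.06 m and height (world z) of case_3 between 0.05 and 0.25 m and horizontal distance between case_3 and pad below 0.06 m and angle between case_3's own z axis and vertical below 0.3 rad and linear speed of case_3 below 0.04 m/s and contact force between case_3 and the fingers above 0.5 N and z of each of case_1, case_2 in the frame of board below 0.008 m and x of case_1 in the frame of board between -0.085 and 0.085 m and y of case_1 in the frame of board between -0.23 and 0.23 m and angle between each of case_1, case_2's own z axis and vertical below 0.12 rad and linear speed of each of case_1, case_2 below 0.02 m/s and contact force between each of case_1, case_2 and the fingers below 0.1 N and x of case_2 in the frame of board between -0.085 and 0.085 m and y of case_2 in the frame of board between -0.23 and 0.23 m))); the arm keeps its last pose, push and grip.
It fails at once if a bystander was moved more than 30 mm (distance of any of glue, mug, foam_block, spatula, tape, jar, offcut from where it was at the start of the episode above 0.03 m).
It fails at once if a case was dropped or flung (faster than 1.3 m/s) (linear speed of any of case_1, case_2, case_3 above 1.3 m/s).
It also fails if it takes over 72 s, if anything falls off the work surface, if the arm or the gripper's body presses on something with over 40 N, if the wrist force passes 120 N, or if a joint passes its speed limit or range.

## Robot

A 6-joint arm with a two-finger parallel gripper is mounted at the origin on the work surface. World frame = base frame: x ahead of the robot, y to its left, z up, the work surface at z = 0. Lengths are in m, angles in rad, forces in N, time in s.
With the tool pointing down it reaches from about 0.2 to 0.875 m from the base axis. Payload 3.4 kg.
Tool frame: the origin (TCP) lies midway between the tips of the shut fingers; the grasp point (between the pads) lies 19 mm behind it; y points along the fingers, x is the direction in which the jaws open and shut, and the axes are right-handed (so a half turn about y gives the same grasp; the last joint's range is limited). The gripper opens to 94 mm and grips with 3 to 60 N. Pads are 16 mm wide; open, the fingers measure 119 mm over their backs; the gripper's body (75 mm by 177 mm) begins 78 mm behind the grasp point.
Start: joints at [1.023, 0.276, 1.505, -0, 1.361, -0.121], TCP at [0.238, 0.523, 0.205] pointing down, gripper open.
Joint ranges: [-2.89, 2.89], [-0.75, 2.08], [0.22, 2.7], [-1.18, 4.32], [0.11, 2.71], [-2.7, 2.7]. Speed limits (rad/s): [2.57, 2.57, 3.14, 3.14, 3.14, 3.14].

## Interface

Orientations are given as [roll, pitch, yaw] about the fixed x, y, z axes, in that order (R = Rz(yaw) Ry(pitch) Rx(roll)).
In Python, from rig import env gives the robot as it stands.
- The arm moves only by the tool apply_moves, never from a script. Its argument "steps" is a list of rows, each a list of 7 numbers: the shift along the tool's x, y, z in mm, then the turn, a rotation vector about the tool's x, y, z in rad, then the finger opening in mm, from 0 to 94. In form: [[x, y, z, ax, ay, az, claw], ...]. A call has 1 to 12 rows; each row is the pose to reach, as a shift and turn from the pose commanded when the call began, along the tool's axes at that moment; what a row does not reach only later rows make up. A row lasts 1/10 s, in which the tool goes at most 50 mm and 8.59 degrees, less where a joint would pass 70% of its speed; a pose out of reach is approached as far as the arm can. A call with a gripper value outside its range is refused whole. The fingers move at their own pace and stop on an object; "newtons" is the grip in N (left out, the last holds). Time passes only in rows, so rows that repeat a pose let the fingers close. It gives the time, the measured TCP pose, the force and the opening at its end, in the units of the state.
- env.sense(): the state, without advancing time (a new reading comes with each control period).
- env.get_image(name): name is "scene" or "top" or "wrist"; returns the picture (400x640x3 uint8, red, green, blue); there is no depth.
- env.camera_info(name): a dict with "mtx" (3x3 intrinsics, pixels), "k1" (the pictures are not rectified: a ray, as slopes to the right and down, at radius r is drawn at 1 + k1 r^2 times it, then the intrinsics apply), "R" (3x3) and "t" (3): a world point X has camera coordinates R X + t; the wrist camera has in their place "tool_from_camera" (4x4, takes a point from camera to tool coordinates, whose origin is the TCP and whose axes are the tool frame's). Camera axes: x right, y down, z forward; pixel columns grow to the right and rows downward; lengths in m; the calibration is good to about 2 mm. A picture is of the moment at which its call begins: read the wrist's pose just before it. camera_info takes no time and is no camera call.
- env.close_job(): hands the job in, once; it reports no verdict.
The state is a dict: "clock": time; "joint_positions": joint angles; "qvel": joint speeds; "tau": joint torques, N m; "eef_pos": TCP position; "tool_rot": TCP orientation; "ft_force": force on the tool from outside, world axes, zero at the start; "torque": the same for the moment, N m; "finger_gap": finger opening in m.
Only numpy, scipy, OpenCV 4.12 (cv2) and the standard library are available. Lean on these libraries where they do the work, as an engineer would, in place of code of your own. Each camera call takes 0.05 s, during which the arm holds its last target. There are 200 camera calls.

## Working session

There is one attempt and no reset: what is moved stays moved. The work goes in short steps, Python scripts to look and compute and a tool call to move; the robot and the scene stay as the last step left them, time stands still between calls to the robot, and variables do not carry over. Pictures are saved under pics/ and viewed, about 8 in all and at most 12, crops included, and the job is handed in when it is done.

Besides the shell and the picture viewer there is one more tool, called after "Emit:" as name([rows], argument=value, ...), one row to a line, values as JSON. apply_moves: Moves the arm, as the interface text tells. Its arguments: {"type":"object","properties":{"steps":{"type":"array","items":{"type":"array","items":{"type":"number"}}},"newtons":{"type":"number"}},"required":["steps"]}

```bash
ls; mkdir -p pics; python3 - <<'E'
from rig import env
import cv2,pickle
ims={}
for n in("scene","top"):
    im=env.get_image(n);ims[n]=im;cv2.imwrite(f"pics/{n}0.png",im[:,:,::-1])
    print(n,env.camera_info(n))
print(env.camera_info("wrist"));print(env.sense())
E
```

```text
pics
scene {'mtx': array([[418.59359378,   0.        , 326.68373258],
       [  0.        , 418.59359378, 197.00863846],
       [  0.        ,   0.        ,   1.        ]]), 'k1': -0.03216802416386758, 'R': array([[-0.62879929,  0.77755858, -0.00375592],
       [ 0.67081266,  0.54002017, -0.50831938],
       [-0.39321982, -0.32215039, -0.86116044]]), 't': array([ 0.34892065, -0.31365805,  1.3894566 ])}
top {'mtx': array([[511.18059754,   0.        , 316.57693029],
       [  0.        , 511.18059754, 197.18660488],
       [  0.        ,   0.        ,   1.        ]]), 'k1': 0.0530513572427212, 'R': array([[-0.01670107, -0.9998068 , -0.0103655 ],
       [-0.99647637,  0.01749587, -0.0820289 ],
       [ 0.08219441,  0.008959  , -0.99657605]]), 't': array([-0.0144622 ,  0.53129724,  1.76207444])}
{'mtx': array([[353.59333334,   0.        , 322.8509135 ],
       [  0.        , 353.59333334, 203.49175418],
       [  0.        ,   0.        ,   1.        ]]), 'k1': -0.07646043268306456, 'tool_from_camera': array([[ 9.99999549e-01,  2.73643390e-04, -9.09608354e-04,
         1.21977717e-03],
 
[... 215 characters left out ...]
0000000e+00,
         1.00000000e+00]])}
{'clock': 0.1, 'joint_positions': array([ 1.02298084e+00,  2.76497881e-01,  1.50596591e+00,  2.20658754e-05,
        1.36069420e+00, -1.21027741e-01]), 'qvel': array([-0.00155374, -0.0034804 , -0.00285809, -0.00108843, -0.00151891,
        0.00015399]), 'tau': array([ 2.96583690e-03, -4.05455804e+01, -2.37778974e+01,  7.04692025e-02,
        2.98293040e-02, -3.53823339e-05]), 'eef_pos': array([0.23777532, 0.52299609, 0.20472675]), 'tool_rot': array([-1.57058592e+00,  1.55127733e-03,  1.14400412e+00]), 'ft_force': array([-0.15285733, -0.5668135 ,  0.40862005]), 'torque': array([-0.00583402,  0.04792574, -0.03472915]), 'finger_gap': 0.09389209349111455}
```

View pics/scene0.png

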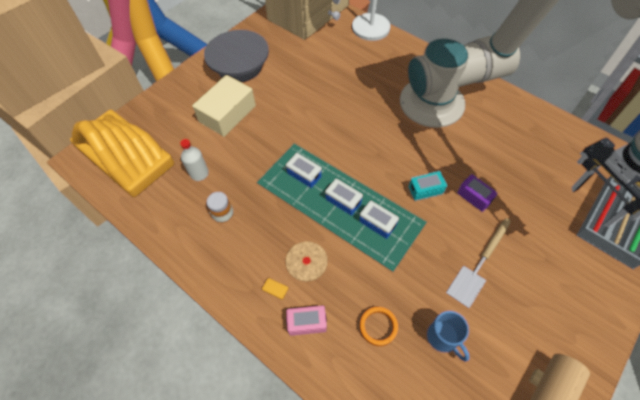

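View pics/top0.png

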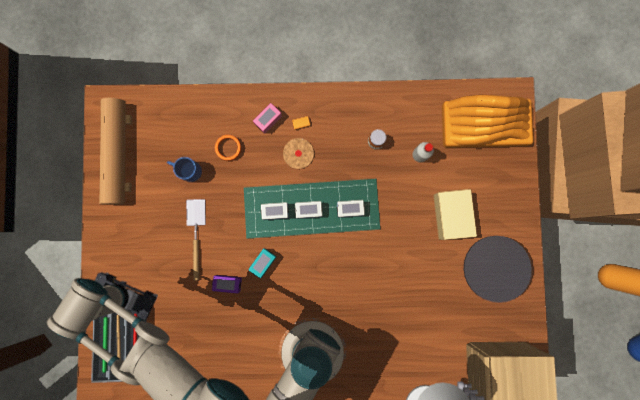

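The scene view shows the three cases at about (303,167), (343,193) and (379,216), with the cork mat at (306,261). In the top view they are at (274,211), (309,209) and (351,208), with the cork at (298,153). Next I'll triangulate them.

```bash
cat > h.py <<'E'
import numpy as np,cv2
from scipy.spatial.transform import Rotation as Ro
def cam(env,n,s=None):
    c=env.camera_info(n)
    if n=="wrist":
        T=np.eye(4);T[:3,:3]=Ro.from_euler('xyz',s["tool_rot"]).as_matrix();T[:3,3]=s["eef_pos"]
        W=T@c["tool_from_camera"];c["R"]=W[:3,:3].T;c["t"]=-c["R"]@W[:3,3]
    return c
def ray(c,uv):
    p=cv2.undistortPoints(np.array(uv,float).reshape(-1,1,2),c["mtx"],np.array([c["k1"],0,0,0.]))[:,0]
    d=np.c_[p,np.ones(len(p))]@c["R"]; return -c["R"].T@c["t"],d/np.linalg.norm(d,axis=1)[:,None]
def plane(c,uv,z):
    o,d=ray(c,uv);return o+d*((z-o[2])/d[:,2])[:,None]
def tri(cs,uvs):
    A=0;b=0;rs=[]
    for c,uv in zip(cs,uvs):
        o,d=ray(c,[uv]);P=np.eye(3)-np.outer(d[0],d[0]);A=A+P;b=b+P@o;rs.append((o,P))
    X=np.linalg.solve(A,b);return X,max(np.linalg.norm(P@(X-o)) for o,P in rs)
def blobs(m,amin,close=0):
    m=m.astype(np.uint8)
    if close:m=cv2.morphologyEx(m,cv2.MORPH_CLOSE,np.ones((close,close)))
    return [k for k in cv2.findContours(m,cv2.RETR_EXTERNAL,cv2.CHAIN_APPROX_NONE)[0] if cv2.contourArea(k)>amin]
E
python3 - <<'E'
from h import *;from rig import env
cs={};L={};pads={}
for n,roi in(("scene",(140,60,240,230,450,290)),("top",(0,140,240,180,390,300))):
    im=cv2.imread(f"pics/{n}0.png");hsv=cv2.cvtColor(im,cv2.COLOR_BGR2HSV);H,S,V=[hsv[:,:,i].astype(int) for i in range(3)]
    c=cs[n]=env.camera_info(n)
    g=blobs((H>65)&(H<90)&(S>90)&(V<150),1500,25);k=max(g,key=cv2.contourArea)
    box=cv2.boxPoints(cv2.minAreaRect(k));P=plane(c,box,.004);print(n,"mat area",cv2.contourArea(k),"centre",P.mean(0).round(4),"sides",np.linalg.norm(P-np.roll(P,1,0),axis=1).round(3),"dir",(P[1]-P[0]).round(3),(P[2]-P[1]).round(3))
    hull=np.zeros(im.shape[:2],np.uint8);cv2.drawContours(hull,[cv2.convexHull(k)],-1,1,-1)
    w=blobs((V>190)&(S<45)&(hull>0),60)
    L[n]=[]
    for q in w:
        r=cv2.minAreaRect(q);L[n].append(r[0]);Q=plane(c,cv2.boxPoints(r),.054);print(" lid",np.round(r[0],1),cv2.contourArea(q),Q.mean(0).round(4),"sides",np.linalg.norm(Q-np.roll(Q,1,0),axis=1).round(3)[:2],(Q[1]-Q[0]).round(3))
    r=blobs((((H<6)|(H>174))&(S>170)&(V>130)),5)
    for q in r:
        m=cv2.moments(q);u=(m['m10']/m['m00'],m['m01']/m['m00']);print(" red",np.round(u,1),cv2.contourArea(q),plane(c,[u],.006).round(4))
        pads.setdefault(n,[]).append(u)
a=sorted(L["scene"]);b=sorted(L["top"],reverse=True)
for u,v in zip(a,b):print("tri",*tri([cs["scene"],cs["top"]],[u,v]))
E
```

```text
scene mat area 9480.5 centre [ 0.3972 -0.0283  0.004 ] sides [0.463 0.401 0.536 0.343] dir [-0.389 -0.097  0.   ] [0.022 0.536 0.   ]
 lid [379.3 215.8] 506.5 [0.4837 0.1224 0.054 ] sides [0.089 0.051] [-0.051 -0.007  0.   ]
 lid [344. 193.] 457.5 [0.4867 0.0058 0.054 ] sides [0.091 0.051] [-0.05 -0.01  0.  ]
 lid [303.7 166.2] 412.5 [ 0.4882 -0.1387  0.054 ] sides [0.094 0.052] [-0.05  -0.013 -0.   ]
 red [306.1 260.1] 27.5 [[0.6888 0.0385 0.006 ]]
 red [604.3 211.3] 115.0 [[0.0471 0.6033 0.006 ]]
 red [184.9 143.2] 53.0 [[ 0.6304 -0.5075  0.006 ]]
top mat area 7089.5 centre [ 0.4273 -0.0079  0.004 ] sides [0.315 0.468 0.315 0.461] dir [ 0.031 -0.467  0.   ] [-0.314 -0.018  0.   ]
 lid [273.8 210.5] 335.0 [0.4851 0.1233 0.054 ] sides [0.05  0.087] [ 0.004 -0.087  0.   ]
 lid [308.  209.2] 329.5 [0.4877 0.0063 0.054 ] sides [0.05  0.087] [ 0.005 -0.087  0.   ]
 lid [350.3 208. ] 330.0 [ 0.4891 -0.1384  0.054 ] sides [0.05  0.087] [ 0.004 -0.087  0.   ]
 red [134.  337.2] 19.0 [[0.0628 0.6089 0.006 ]]
 red [297.8 152.8] 23.0 [[0.6912 0.0403 0.006 ]]
 red [428.5 146.9] 38.0 [[ 0.7035 -0.4214  0.006 ]]
tri [ 0.48879545 -0.13813538  0.05439114] 0.0003873606897243375
tri [0.48746693 0.00646716 0.05480092] 0.00028966548131417047
tri [0.48485983 0.12327582 0.05577938] 0.00013447127013695634
```

The triangulated lids sit at z≈0.055, which agrees with the expected 0.054. The case yaw is about 0.05 rad and the pad is at (0.690, 0.040). I'm moving above the first case, at y=0.123.

Emit:
apply_moves([
  [-26,7,-39,0,0.13,0,94],
  [-52,14,-78,0,0.26,0,94],
  [-79,21,-117,0,0.39,0,94],
  [-105,28,-156,0,0.52,0,94],
  [-131,35,-195,0,0.65,0,94],
  [-157,42,-234,0,0.78,0,94],
  [-183,49,-273,0,0.91,0,94],
  [-210,56,-312,0,1.0,0,94],
  [-236,63,-351,0,1.09,0,94],
  [-262,63,-390,0,1.09,0,94],
  [-262,63,-390,0,1.09,0,94],
  [-262,63,-390,0,1.09,0,94],
])

```text
clock: 1.3
eef_pos: [0.4846, 0.1227, 0.142]
tool_rot: [-1.57, 0.001, 0.051]
ft_force: [-1.7, -0.7, 0.4]
finger_gap: 0.0942
```

```bash
cat >> h.py <<'E'
def delta(s,xyz,yaw):
    R=Ro.from_euler('xyz',s["tool_rot"]).as_matrix();Rt=Ro.from_euler('xyz',[-np.pi/2,0,yaw]).as_matrix()
    return (R.T@(np.array(xyz)-s["eef_pos"])*1000).round(1),Ro.from_matrix(R.T@Rt).as_rotvec().round(4)
E
python3 - <<'E'
from h import *;from rig import env
s=env.sense();im=env.get_image("wrist");cv2.imwrite("pics/w1.png",im[:,:,::-1])
c=cam(env,"wrist",s);print(s["clock"],s["eef_pos"],s["tool_rot"],s["ft_force"],s["torque"])
hsv=cv2.cvtColor(im,cv2.COLOR_RGB2HSV)
for q in blobs((hsv[:,:,2]>190)&(hsv[:,:,1]<45),800,5):
    r=cv2.minAreaRect(q);Q=plane(c,cv2.boxPoints(r),.054);print(np.round(r,1) if 0 else r,Q.mean(0).round(4),np.linalg.norm(Q-np.roll(Q,1,0),axis=1).round(3)[:2],(Q[1]-Q[0]).round(4))
print(delta(s,[.485,.1233,.013],.055))
E
```

```text
1.3 [0.48456849 0.12266075 0.14196934] [-1.57032140e+00  1.42144139e-03  5.11552169e-02] [-1.67483468 -0.673789    0.43905116] [-0.04084813  0.03465714 -0.00211954]
((328.0, 206.0), (246.0, 192.0), 90.0) [0.4897 0.1145 0.054 ] [0.208 0.14 ] [0.14   0.0073 0.    ]
(array([  0.6, 129. ,   0.6]), array([-0.0005, -0.0038, -0.0014]))
```

View pics/w1.png

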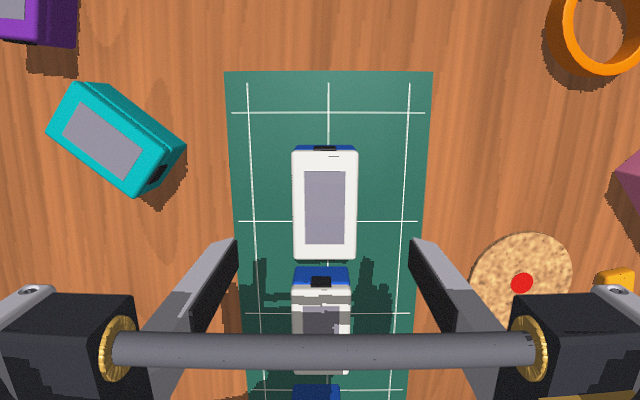

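The wrist view shows the first case at (325,205). Its lid corners are near (292,150), (357,150), (358,259) and (293,259), with the fingers on either side of the column at (235,240) and (412,240). I'll check those corners by ray.

```bash
python3 - <<'E'
from h import *;from rig import env
s=env.sense();c=cam(env,"wrist",s)
Q=plane(c,[[292,150],[357,150],[358,259],[293,259],[225,72],[433,72]],.054);print(Q.round(4),Q[:4].mean(0));print(plane(c,[[225,72],[433,72],[521,283]],.004).round(4))
E
```

```text
[[0.4587 0.1685 0.054 ]
 [0.508  0.1712 0.054 ]
 [0.5159 0.0816 0.054 ]
 [0.4622 0.0787 0.054 ]
 [0.4081 0.2229 0.054 ]
 [0.559  0.2311 0.054 ]] [0.4861999  0.12500007 0.054     ]
[[0.3946 0.2266 0.004 ]
 [0.5736 0.2363 0.004 ]
 [0.6935 0.0396 0.004 ]]
```

Emit:
apply_moves([
  [1,35,1,0,-0.004,0,94],
  [1,75,1,0,-0.004,0,94],
  [1,110,1,0,-0.004,0,94],
  [1,128,1,0,-0.004,0,94],
  [1,128,1,0,-0.004,0,94],
  [1,128,1,0,-0.004,0,40],
  [1,128,1,0,-0.004,0,40],
  [1,128,1,0,-0.004,0,40],
  [1,128,1,0,-0.004,0,40],
  [1,128,1,0,-0.004,0,40],
  [1,128,1,0,-0.004,0,40],
], newtons=50)

```text
clock: 2.45
eef_pos: [0.4857, 0.1245, 0.0149]
tool_rot: [-1.571, -0.001, 0.058]
ft_force: [-0.2, 1.0, 0.6]
finger_gap: 0.052
```

Gripped, with a 52 mm gap. Next I lift it and shake lengthwise along tool z.

Emit:
apply_moves([
  [0,-30,0,0,0,0,40],
  [0,-70,0,0,0,0,40],
  [0,-100,0,0,0,0,40],
  [0,-110,0,0,0,0,40],
  [0,-110,0,0,0,0,40],
  [0,-110,0,0,0,0,40],
  [0,-110,0,0,0,0,40],
])

```text
clock: 3.15
eef_pos: [0.484, 0.1243, 0.1224]
tool_rot: [-1.571, 0.004, 0.058]
ft_force: [-0.4, 0.6, -3.1]
finger_gap: 0.0518
```

```bash
cat > st.py <<'E'
from rig import env
s=env.sense();print(s["clock"],"F",s["ft_force"].round(2),"M",s["torque"].round(3),"tau",s["tau"].round(2),"p",s["eef_pos"].round(4),s["tool_rot"].round(3),s["finger_gap"].round(4))
E
python3 st.py
```

```text
Traceback (most recent call last):
  File "st.py", line 2, in <module>
    s=env.sense();print(s["clock"],"F",s["ft_force"].round(2),"M",s["torque"].round(3),"tau",s["tau"].round(2),"p",s["eef_pos"].round(4),s["tool_rot"].round(3),s["finger_gap"].round(4))
                                                                                                                                                                ^^^^^^^^^^^^^^^^^^^^^
AttributeError: 'float' object has no attribute 'round'
```

Emit:
apply_moves([
  [0,0,45,0,0,0,40],
  [0,0,45,0,0,0,40],
  [0,0,0,0,0,0,40],
  [0,0,-45,0,0,0,40],
  [0,0,-45,0,0,0,40],
  [0,0,0,0,0,0,40],
  [0,0,45,0,0,0,40],
  [0,0,45,0,0,0,40],
  [0,0,0,0,0,0,40],
  [0,0,-45,0,0,0,40],
  [0,0,-45,0,0,0,40],
  [0,0,0,0,0,0,40],
])

```text
clock: 4.35
eef_pos: [0.4863, 0.1196, 0.1236]
tool_rot: [-1.574, 0.001, 0.05]
ft_force: [0.5, 0.2, -2.8]
finger_gap: 0.0516
```

```bash
python3 st.py
```

```text
Traceback (most recent call last):
  File "st.py", line 2, in <module>
    s=env.sense();print(s["clock"],"F",s["ft_force"].round(2),"M",s["torque"].round(3),"tau",s["tau"].round(2),"p",s["eef_pos"].round(4),s["tool_rot"].round(3),s["finger_gap"].round(4))
                                                                                                                                                                ^^^^^^^^^^^^^^^^^^^^^
AttributeError: 'float' object has no attribute 'round'
```

Emit:
apply_moves([
  [0,0,0,0.15,0,0,40],
  [0,0,0,0.3,0,0,40],
  [0,0,0,0.3,0,0,40],
  [0,0,0,0.3,0,0,40],
  [0,0,0,0.3,0,0,40],
  [0,0,0,0.2,0,0,40],
  [0,0,0,0.1,0,0,40],
  [0,0,0,0,0,0,40],
  [0,0,0,0,0,0,40],
  [0,0,0,0,0,0,40],
  [0,0,0,0,0,0,40],
])

```text
clock: 5.45
eef_pos: [0.4852, 0.1244, 0.1243]
tool_rot: [-1.57, 0.001, 0.058]
ft_force: [0.8, 0.1, -3.9]
finger_gap: 0.0516
```

```bash
python3 st.py
```

```text
Traceback (most recent call last):
  File "st.py", line 2, in <module>
    s=env.sense();print(s["clock"],"F",s["ft_force"].round(2),"M",s["torque"].round(3),"tau",s["tau"].round(2),"p",s["eef_pos"].round(4),s["tool_rot"].round(3),s["finger_gap"].round(4))
                                                                                                                                                                ^^^^^^^^^^^^^^^^^^^^^
AttributeError: 'float' object has no attribute 'round'
```

Emit:
apply_moves([
  [0,0,0,-0.15,0,0,40],
  [0,0,0,-0.3,0,0,40],
  [0,0,0,-0.3,0,0,40],
  [0,0,0,-0.3,0,0,40],
  [0,0,0,-0.3,0,0,40],
  [0,0,0,-0.2,0,0,40],
  [0,0,0,-0.1,0,0,40],
  [0,0,0,0,0,0,40],
  [0,0,0,0,0,0,40],
  [0,0,0,0,0,0,40],
  [0,0,0,0,0,0,40],
])

```text
clock: 6.55
eef_pos: [0.4854, 0.1242, 0.1245]
tool_rot: [-1.572, 0.0, 0.057]
ft_force: [-0.4, 0.1, -3.3]
finger_gap: 0.0517
```

```bash
python3 st.py
```

```text
Traceback (most recent call last):
  File "st.py", line 2, in <module>
    s=env.sense();print(s["clock"],"F",s["ft_force"].round(2),"M",s["torque"].round(3),"tau",s["tau"].round(2),"p",s["eef_pos"].round(4),s["tool_rot"].round(3),s["finger_gap"].round(4))
                                                                                                                                                                ^^^^^^^^^^^^^^^^^^^^^
AttributeError: 'float' object has no attribute 'round'
```

The state script had a bug (rounding a plain float). I'll fix it, read now, tilt the other way and read again.

```bash
sed -i 's/s\["finger_gap"\].round(4)/s["finger_gap"]/' st.py; python3 st.py
```

```text
6.55 F [-0.35  0.05 -3.34] M [-0.051  0.031  0.038] tau [-7.100e-01 -3.672e+01 -2.224e+01  1.000e-02  1.000e-02  1.000e-02] p [0.4854 0.1242 0.1245] [-1.572  0.     0.057] 0.05173980499244119
```

Emit:
apply_moves([
  [0,0,0,0.15,0,0,40],
  [0,0,0,0.3,0,0,40],
  [0,0,0,0.3,0,0,40],
  [0,0,0,0.3,0,0,40],
  [0,0,0,0.3,0,0,40],
  [0,0,0,0.2,0,0,40],
  [0,0,0,0.1,0,0,40],
  [0,0,0,0,0,0,40],
  [0,0,0,0,0,0,40],
  [0,0,0,0,0,0,40],
  [0,0,0,0,0,0,40],
])

```text
clock: 7.65
eef_pos: [0.4851, 0.1249, 0.1244]
tool_rot: [-1.57, 0.0, 0.059]
ft_force: [0.4, 0.3, -3.0]
finger_gap: 0.0518
```

```bash
python3 st.py
```

```text
7.65 F [ 0.45  0.35 -2.99] M [0.004 0.063 0.034] tau [ 7.600e-01 -3.664e+01 -2.230e+01  1.200e-01  1.000e-02 -1.000e-02] p [0.4851 0.1249 0.1244] [-1.57   0.     0.059] 0.051751808384979316
```

Emit:
apply_moves([
  [0,0,0,-0.15,0,0,40],
  [0,0,0,-0.3,0,0,40],
  [0,0,0,-0.3,0,0,40],
  [0,0,0,-0.3,0,0,40],
  [0,0,0,-0.3,0,0,40],
  [0,0,0,-0.2,0,0,40],
  [0,0,0,-0.1,0,0,40],
  [0,0,0,0,0,0,40],
  [0,0,0,0,0,0,40],
  [0,0,0,0,0,0,40],
  [0,0,0,0,0,0,40],
])

```text
clock: 8.75
eef_pos: [0.4854, 0.1242, 0.1246]
tool_rot: [-1.572, 0.0, 0.057]
ft_force: [-0.1, 0.6, -3.3]
finger_gap: 0.0512
```

```bash
python3 st.py
```

```text
8.75 F [-0.12  0.57 -3.32] M [-0.05   0.089  0.026] tau [-7.100e-01 -3.672e+01 -2.225e+01  1.000e-02  1.000e-02  1.000e-02] p [0.4854 0.1242 0.1246] [-1.572  0.     0.057] 0.051241190371597696
```

```bash
cat > avg.py <<'E'
from rig import env
import numpy as np
M=[]
for i in range(10):
    env.get_image("wrist");s=env.sense();M.append(np.r_[s["torque"],s["ft_force"],s["tau"][3:5]])
M=np.array(M);print(s["clock"],"mean",M.mean(0).round(3),"sd",M.std(0).round(3),s["eef_pos"].round(4),s["tool_rot"].round(3))
E
python3 avg.py
```

```text
9.25 mean [-2.100e-02  5.300e-02 -2.000e-03 -5.300e-02 -2.160e-01 -3.269e+00
  2.700e-02  1.000e-02] sd [0.023 0.025 0.031 0.545 0.27  0.775 0.009 0.001] [0.4855 0.1249 0.1244] [-1.571  0.     0.059]
```

Emit:
apply_moves([
  [0,0,0,0.15,0,0,40],
  [0,0,0,0.3,0,0,40],
  [0,0,0,0.3,0,0,40],
  [0,0,0,0.3,0,0,40],
  [0,0,0,0.3,0,0,40],
  [0,0,0,0.2,0,0,40],
  [0,0,0,0.1,0,0,40],
  [0,0,0,0,0,0,40],
  [0,0,0,0,0,0,40],
  [0,0,0,0,0,0,40],
  [0,0,0,0,0,0,40],
])

```text
clock: 10.35
eef_pos: [0.4851, 0.1249, 0.1244]
tool_rot: [-1.57, 0.0, 0.059]
ft_force: [-0.3, 0.1, -4.6]
finger_gap: 0.052
```

```bash
python3 avg.py
```

```text
10.85 mean [-0.08   0.053  0.004 -0.11   0.046 -3.301  0.099  0.02 ] sd [0.02  0.037 0.026 0.535 0.351 0.476 0.01  0.003] [0.4856 0.1242 0.1244] [-1.571  0.     0.057]
```

The level readings are ambiguous because the ball may roll while the arm settles. I'll read while it's held tilted instead, when a loose ball must be at the low end.

Emit:
apply_moves([
  [0,0,0,0.13,0,0,40],
  [0,0,0,0.26,0,0,40],
  [0,0,0,0.3,0,0,40],
  [0,0,0,0.3,0,0,40],
  [0,0,0,0.3,0,0,40],
  [0,0,0,0.3,0,0,40],
  [0,0,0,0.3,0,0,40],
])

```text
clock: 11.55
eef_pos: [0.4855, 0.1254, 0.1247]
tool_rot: [-1.271, -0.001, 0.06]
ft_force: [0.5, 0.8, -3.2]
finger_gap: 0.052
```

```bash
sed -i 's/^M=np.array(M);/M=np.array(M);print(M[:,0].round(3));/' avg.py; python3 avg.py
```

```text
[-0.27  -0.318 -0.27  -0.316 -0.327 -0.338 -0.279 -0.357 -0.352 -0.277]
12.05 mean [-0.31   0.026  0.018  0.277 -0.048 -3.197  1.635  0.617] sd [0.032 0.023 0.033 0.41  0.574 0.399 0.006 0.004] [0.4856 0.1246 0.1245] [-1.271 -0.     0.058]
```

Emit:
apply_moves([
  [0,0,0,-0.13,0,0,40],
  [0,0,0,-0.26,0,0,40],
  [0,0,0,-0.39,0,0,40],
  [0,0,0,-0.52,0,0,40],
  [0,0,0,-0.6,0,0,40],
  [0,0,0,-0.6,0,0,40],
  [0,0,0,-0.6,0,0,40],
  [0,0,0,-0.6,0,0,40],
  [0,0,0,-0.6,0,0,40],
])

```text
clock: 12.95
eef_pos: [0.4856, 0.1234, 0.1247]
tool_rot: [-1.87, -0.0, 0.056]
ft_force: [-0.2, -0.7, -3.0]
finger_gap: 0.0517
```

```bash
python3 avg.py
```

```text
[0.3   0.217 0.251 0.155 0.257 0.202 0.2   0.225 0.192 0.205]
13.45 mean [ 0.22   0.08   0.004  0.012 -0.358 -3.209 -1.506  0.7  ] sd [0.038 0.024 0.031 0.404 0.504 0.454 0.01  0.004] [0.4856 0.1245 0.1245] [-1.871 -0.     0.058]
```

Emit:
apply_moves([
  [0,0,0,0.1,0,0,40],
  [0,0,0,0.2,0,0,40],
  [0,0,0,0.3,0,0,40],
  [0,0,0,0.3,0,0,40],
  [0,0,0,0.3,0,0,40],
  [0,0,0,0.3,0,0,40],
])

```text
clock: 14.05
eef_pos: [0.4853, 0.1251, 0.1243]
tool_rot: [-1.572, 0.001, 0.059]
ft_force: [0.4, 0.7, -3.7]
finger_gap: 0.0521
```

```bash
python3 avg.py
```

```text
[-0.03  -0.029 -0.041 -0.015 -0.025 -0.001  0.031  0.007 -0.037 -0.089]
14.55 mean [-0.023  0.069  0.008 -0.341 -0.153 -3.21   0.034  0.015] sd [0.03  0.03  0.017 0.418 0.611 0.529 0.009 0.002] [0.4855 0.1248 0.1244] [-1.571  0.     0.058]
```

Emit:
apply_moves([
  [0,35,0,0,0,0,40],
  [0,70,0,0,0,0,40],
  [0,95,0,0,0,0,40],
  [0,105,0,0,0,0,40],
  [0,109,0,0,0,0,40],
  [0,109,0,0,0,0,40],
  [0,109,0,0,0,0,40],
  [0,109,0,0,0,0,94],
  [0,109,0,0,0,0,94],
  [0,109,0,0,0,0,94],
  [0,109,0,0,0,0,94],
])

```text
clock: 15.65
eef_pos: [0.4859, 0.1246, 0.0158]
tool_rot: [-1.571, -0.001, 0.058]
ft_force: [0.4, -0.8, -0.4]
finger_gap: 0.0804
```

Emit:
apply_moves([
  [0,-30,0,0,0,0,94],
  [0,-70,0,0,0,0,94],
  [0,-85,-30,0,0,0,94],
  [-2,-85,-70,0,0,0,94],
  [-4,-85,-105,0,0,0,94],
  [-4,-75,-117,0,0,0,94],
  [-4,-75,-117,0,0,0,94],
  [-4,-75,-117,0,0,0,94],
])

```text
clock: 16.45
eef_pos: [0.4878, 0.0083, 0.0898]
tool_rot: [-1.569, 0.001, 0.057]
ft_force: [0.3, 0.2, 0.8]
finger_gap: 0.0941
```

```bash
python3 - <<'E'
from h import *;from rig import env
s=env.sense();im=env.get_image("top");cv2.imwrite("pics/w2.png",env.get_image("wrist")[:,:,::-1])
print(s["clock"],s["eef_pos"],s["tool_rot"]);print(delta(s,[.488,.0070,.0155],.058))
E
```

```text
16.45 [0.48779764 0.0083009  0.08982542] [-1.56948346e+00  1.47605905e-03  5.72767139e-02]
(array([ 0.2, 74.3, -1.4]), array([-0.0013, -0.0007, -0.0015]))
```

View pics/w2.png

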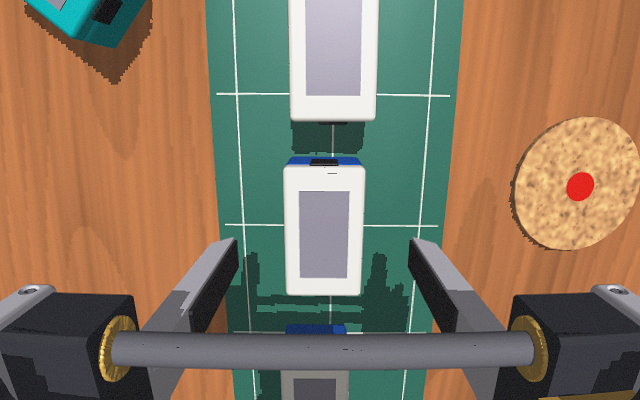

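Case 1 stands upright again at (333,60). Case 2 is centred between the fingers at (324,230).

Emit:
apply_moves([
  [0,30,-1,0,0,0,94],
  [0,60,-1,0,0,0,94],
  [0,74,-1,0,0,0,94],
  [0,74,-1,0,0,0,94],
  [0,74,-1,0,0,0,40],
  [0,74,-1,0,0,0,40],
  [0,74,-1,0,0,0,40],
  [0,74,-1,0,0,0,40],
  [0,74,-1,0,0,0,40],
  [0,74,-1,0,0,0,40],
], newtons=50)

```text
clock: 17.55
eef_pos: [0.4885, 0.0065, 0.0168]
tool_rot: [-1.571, -0.0, 0.058]
ft_force: [-0.8, -0.6, 0.5]
finger_gap: 0.0517
```

Emit:
apply_moves([
  [0,-30,0,0,0,0,40],
  [0,-70,0,0,0,0,40],
  [0,-100,0,0,0,0,40],
  [0,-110,0,0,0,0,40],
  [0,-110,0,0,0,0,40],
  [0,-110,0,0,0,0,40],
  [0,-110,0,0,0,0,40],
])

```text
clock: 18.25
eef_pos: [0.4868, 0.0067, 0.1245]
tool_rot: [-1.57, 0.004, 0.058]
ft_force: [-0.4, 0.4, -3.6]
finger_gap: 0.0519
```

Emit:
apply_moves([
  [0,0,45,0,0,0,40],
  [0,0,45,0,0,0,40],
  [0,0,0,0,0,0,40],
  [0,0,-45,0,0,0,40],
  [0,0,-45,0,0,0,40],
  [0,0,0,0,0,0,40],
  [0,0,45,0,0,0,40],
  [0,0,45,0,0,0,40],
  [0,0,0,0,0,0,40],
  [0,0,-45,0,0,0,40],
  [0,0,-45,0,0,0,40],
  [0,0,0,0,0,0,40],
])

```text
clock: 19.45
eef_pos: [0.4897, 0.0017, 0.1256]
tool_rot: [-1.574, -0.0, 0.05]
ft_force: [1.5, 0.9, -3.3]
finger_gap: 0.052
```

Emit:
apply_moves([
  [0,0,0,0.13,0,0,40],
  [0,0,0,0.26,0,0,40],
  [0,0,0,0.3,0,0,40],
  [0,0,0,0.3,0,0,40],
  [0,0,0,0.3,0,0,40],
  [0,0,0,0.3,0,0,40],
  [0,0,0,0.3,0,0,40],
])

```text
clock: 20.15
eef_pos: [0.4882, 0.0071, 0.1266]
tool_rot: [-1.271, -0.0, 0.059]
ft_force: [-0.0, 0.0, -3.1]
finger_gap: 0.0517
```

```bash
python3 avg.py
```

```text
[-0.341 -0.378 -0.422 -0.355 -0.367 -0.361 -0.413 -0.374 -0.38  -0.397]
20.65 mean [-3.790e-01  4.500e-02 -1.000e-03  4.300e-02  1.800e-02 -3.369e+00
  1.584e+00  9.990e-01] sd [0.024 0.022 0.037 0.514 0.308 0.468 0.005 0.003] [0.4884 0.0065 0.1265] [-1.271 -0.     0.058]
```

Emit:
apply_moves([
  [0,0,0,-0.1,0,0,40],
  [0,0,0,-0.2,0,0,40],
  [0,0,0,-0.3,0,0,40],
  [0,0,0,-0.3,0,0,40],
  [0,0,0,-0.3,0,0,40],
  [0,0,0,-0.3,0,0,40],
])

```text
clock: 21.25
eef_pos: [0.4884, 0.006, 0.1263]
tool_rot: [-1.57, 0.0, 0.057]
ft_force: [0.0, -1.4, -3.3]
finger_gap: 0.0517
```

```bash
python3 avg.py
```

```text
[-0.065 -0.038 -0.023 -0.014 -0.099 -0.05  -0.049 -0.076 -0.031 -0.058]
21.75 mean [-0.05   0.071  0.012  0.061  0.074 -3.251  0.075  0.037] sd [0.024 0.02  0.036 0.479 0.454 0.489 0.017 0.007] [0.4884 0.0064 0.1264] [-1.571  0.     0.058]
```

Emit:
apply_moves([
  [0,0,0,-0.13,0,0,40],
  [0,0,0,-0.26,0,0,40],
  [0,0,0,-0.3,0,0,40],
  [0,0,0,-0.3,0,0,40],
  [0,0,0,-0.3,0,0,40],
  [0,0,0,-0.3,0,0,40],
  [0,0,0,-0.3,0,0,40],
])

```text
clock: 22.45
eef_pos: [0.4886, 0.0058, 0.1267]
tool_rot: [-1.87, -0.001, 0.056]
ft_force: [0.3, 0.1, -4.9]
finger_gap: 0.052
```

```bash
python3 avg.py
```

```text
[0.265 0.226 0.207 0.278 0.288 0.268 0.279 0.26  0.327 0.295]
22.95 mean [ 0.269  0.071  0.01  -0.278 -0.08  -3.203 -1.606  0.375] sd [0.032 0.028 0.034 0.538 0.456 0.426 0.007 0.003] [0.4884 0.0065 0.1265] [-1.871 -0.     0.058]
```

Emit:
apply_moves([
  [0,0,0,0.1,0,0,40],
  [0,0,0,0.2,0,0,40],
  [0,0,0,0.3,0,0,40],
  [0,0,0,0.3,0,0,40],
  [0,0,0,0.3,0,0,40],
  [0,0,0,0.3,0,0,40],
])

```text
clock: 23.55
eef_pos: [0.4879, 0.0071, 0.1262]
tool_rot: [-1.572, 0.001, 0.059]
ft_force: [-0.5, 0.4, -4.2]
finger_gap: 0.0517
```

```bash
python3 avg.py
```

```text
[ 0.019 -0.005 -0.079 -0.021 -0.011  0.007 -0.035 -0.058 -0.091 -0.044]
24.05 mean [-0.032  0.065  0.006 -0.007 -0.061 -3.469  0.045  0.031] sd [0.034 0.021 0.019 0.562 0.625 0.705 0.018 0.003] [0.4884 0.0067 0.1264] [-1.571 -0.     0.058]
```

Tilted-moment swing is 0.53 N·m for case 1 and 0.65 N·m for case 2 at about the same weight. That's close to the 0.09 drop a ball would cause, so case 1 is the suspect. I'll put case 2 down and check case 3 as well.

Emit:
apply_moves([
  [0,35,0,0,0,0,40],
  [0,70,0,0,0,0,40],
  [0,95,0,0,0,0,40],
  [0,105,0,0,0,0,40],
  [0,109,0,0,0,0,40],
  [0,109,0,0,0,0,40],
  [0,109,0,0,0,0,40],
  [0,109,0,0,0,0,94],
  [0,109,0,0,0,0,94],
  [0,109,0,0,0,0,94],
  [0,109,0,0,0,0,94],
])

```text
clock: 25.15
eef_pos: [0.4888, 0.0065, 0.0179]
tool_rot: [-1.571, -0.001, 0.058]
ft_force: [0.1, 0.7, 0.3]
finger_gap: 0.0807
```

Emit:
apply_moves([
  [0,-30,0,0,0,0,94],
  [0,-70,0,0,0,0,94],
  [0,-85,-30,0,0,0,94],
  [-2,-85,-70,0,0,0,94],
  [-4,-85,-110,0,0,0,94],
  [-7,-75,-144,0,0,0,94],
  [-7,-75,-144,0,0,0,94],
  [-7,-75,-144,0,0,0,94],
])

```text
clock: 25.95
eef_pos: [0.4893, -0.1378, 0.0922]
tool_rot: [-1.57, 0.001, 0.056]
ft_force: [-0.0, 0.6, -0.7]
finger_gap: 0.0944
```

```bash
python3 - <<'E'
from h import *;from rig import env
s=env.sense();cv2.imwrite("pics/w3.png",env.get_image("wrist")[:,:,::-1])
print(s["clock"],s["eef_pos"],s["tool_rot"]);print(delta(s,[.4892,-.1378,.0165],.058))
E
```

```text
25.95 [ 0.48934292 -0.13784997  0.0921956 ] [-1.56972418e+00  7.16563858e-04  5.59167987e-02]
(array([-0.1, 75.7, -0. ]), array([-0.0011, -0.0021, -0.0007]))
```

View pics/w3.png

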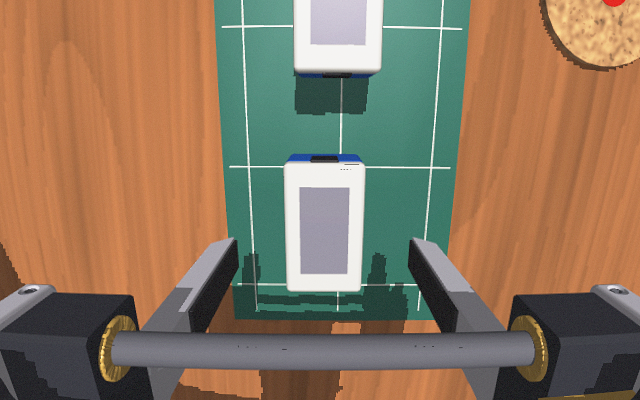

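Case 2 is upright at (338,35). Case 3 is centred between the fingers at (324,225).

Emit:
apply_moves([
  [0,30,0,0,0,0,94],
  [0,60,0,0,0,0,94],
  [0,75,0,0,0,0,94],
  [0,75,0,0,0,0,94],
  [0,75,0,0,0,0,40],
  [0,75,0,0,0,0,40],
  [0,75,0,0,0,0,40],
  [0,75,0,0,0,0,40],
  [0,75,0,0,0,0,40],
  [0,75,0,0,0,0,40],
], newtons=50)

```text
clock: 27.0
eef_pos: [0.4899, -0.1377, 0.0178]
tool_rot: [-1.571, -0.001, 0.058]
ft_force: [0.6, 0.7, 1.7]
finger_gap: 0.0517
```

Emit:
apply_moves([
  [0,-30,0,0,0,0,40],
  [0,-70,0,0,0,0,40],
  [0,-100,0,0,0,0,40],
  [0,-110,0,0,0,0,40],
  [0,-110,0,0,0,0,40],
  [0,-110,0,0,0,0,40],
  [0,-110,0,0,0,0,40],
])

```text
clock: 27.7
eef_pos: [0.4883, -0.137, 0.1254]
tool_rot: [-1.569, 0.004, 0.058]
ft_force: [0.2, 0.1, -3.8]
finger_gap: 0.052
```

Emit:
apply_moves([
  [0,0,45,0,0,0,40],
  [0,0,45,0,0,0,40],
  [0,0,0,0,0,0,40],
  [0,0,-45,0,0,0,40],
  [0,0,-45,0,0,0,40],
  [0,0,0,0,0,0,40],
  [0,0,45,0,0,0,40],
  [0,0,45,0,0,0,40],
  [0,0,0,0,0,0,40],
  [0,0,-45,0,0,0,40],
  [0,0,-45,0,0,0,40],
  [0,0,0,0,0,0,40],
])

```text
clock: 28.9
eef_pos: [0.4914, -0.1429, 0.1265]
tool_rot: [-1.574, -0.001, 0.051]
ft_force: [1.0, 2.4, -3.3]
finger_gap: 0.0517
```

Emit:
apply_moves([
  [0,0,0,0.13,0,0,40],
  [0,0,0,0.26,0,0,40],
  [0,0,0,0.3,0,0,40],
  [0,0,0,0.3,0,0,40],
  [0,0,0,0.3,0,0,40],
  [0,0,0,0.3,0,0,40],
  [0,0,0,0.3,0,0,40],
])

```text
clock: 29.6
eef_pos: [0.4895, -0.137, 0.1278]
tool_rot: [-1.271, -0.0, 0.059]
ft_force: [0.8, 0.2, -2.6]
finger_gap: 0.0521
```

```bash
python3 avg.py
```

```text
[-0.408 -0.362 -0.388 -0.382 -0.374 -0.356 -0.387 -0.443 -0.398 -0.351]
30.1 mean [-0.385  0.032 -0.012 -0.19   0.189 -3.225  1.393  1.326] sd [0.026 0.034 0.046 0.39  0.663 0.305 0.005 0.004] [ 0.4898 -0.1376  0.1275] [-1.271 -0.     0.058]
```

Emit:
apply_moves([
  [0,0,0,-0.13,0,0,40],
  [0,0,0,-0.26,0,0,40],
  [0,0,0,-0.39,0,0,40],
  [0,0,0,-0.52,0,0,40],
  [0,0,0,-0.6,0,0,40],
  [0,0,0,-0.6,0,0,40],
  [0,0,0,-0.6,0,0,40],
  [0,0,0,-0.6,0,0,40],
  [0,0,0,-0.6,0,0,40],
])

```text
clock: 31.0
eef_pos: [0.49, -0.1388, 0.1276]
tool_rot: [-1.87, -0.001, 0.056]
ft_force: [-0.1, 0.9, -2.7]
finger_gap: 0.0518
```

```bash
python3 avg.py
```

```text
[0.248 0.216 0.258 0.257 0.252 0.319 0.296 0.281 0.23  0.277]
31.5 mean [ 0.264  0.085  0.     0.099  0.151 -3.081 -1.558 -0.132] sd [0.029 0.03  0.022 0.499 0.469 0.309 0.01  0.002] [ 0.4898 -0.1377  0.1274] [-1.871 -0.     0.058]
```

Emit:
apply_moves([
  [0,0,0,0.1,0,0,40],
  [0,0,0,0.2,0,0,40],
  [0,0,0,0.3,0,0,40],
  [0,0,0,0.3,0,0,40],
  [0,0,0,0.3,0,0,40],
  [0,0,0,0.3,0,0,40],
])

```text
clock: 32.1
eef_pos: [0.4891, -0.1368, 0.1272]
tool_rot: [-1.571, 0.001, 0.059]
ft_force: [-0.2, 0.0, -3.3]
finger_gap: 0.0517
```

```bash
python3 avg.py
```

```text
[-0.098 -0.045  0.001 -0.054 -0.006 -0.009 -0.082 -0.033 -0.065 -0.065]
32.6 mean [-0.046  0.056 -0.021  0.082  0.424 -3.39   0.035  0.044] sd [0.032 0.027 0.023 0.383 0.559 0.413 0.018 0.008] [ 0.4898 -0.1375  0.1275] [-1.571 -0.     0.058]
```

The swings are 0.530 N·m for case 1, 0.648 for case 2 and 0.649 for case 3. Case 1 has the ball. I'll set case 3 down and go back for case 1.

Emit:
apply_moves([
  [0,35,0,0,0,0,40],
  [0,70,0,0,0,0,40],
  [0,95,0,0,0,0,40],
  [0,105,0,0,0,0,40],
  [0,109,0,0,0,0,40],
  [0,109,0,0,0,0,40],
  [0,109,0,0,0,0,40],
  [0,109,0,0,0,0,94],
  [0,109,0,0,0,0,94],
  [0,109,0,0,0,0,94],
  [0,109,0,0,0,0,94],
])

```text
clock: 33.7
eef_pos: [0.4901, -0.1378, 0.0189]
tool_rot: [-1.571, -0.001, 0.058]
ft_force: [1.1, 0.3, 0.3]
finger_gap: 0.0805
```

Emit:
apply_moves([
  [0,-30,0,0,0,0,94],
  [0,-70,0,0,0,0,94],
  [0,-85,35,0,0,0,94],
  [2,-85,80,0,0,0,94],
  [4,-85,125,0,0,0,94],
  [6,-85,170,0,0,0,94],
  [8,-85,215,0,0,0,94],
  [10,-80,250,0,0,0,94],
  [11,-75,262,0,0,0,94],
  [11,-75,262,0,0,0,94],
  [11,-75,262,0,0,0,94],
])

```text
clock: 34.8
eef_pos: [0.4855, 0.1237, 0.0933]
tool_rot: [-1.572, 0.001, 0.058]
ft_force: [-0.3, -0.1, 0.3]
finger_gap: 0.0937
```

```bash
python3 - <<'E'
from h import *;from rig import env
s=env.sense();cv2.imwrite("pics/w4.png",env.get_image("wrist")[:,:,::-1]);cv2.imwrite("pics/s4.png",env.get_image("scene")[60:340,180:560,::-1])
print(s["clock"],s["eef_pos"],s["tool_rot"]);print(delta(s,[.4859,.1246,.0158],.058))
E
```

```text
34.8 [0.4854838  0.1236537  0.09330792] [-1.57168602e+00  5.16526874e-04  5.82919224e-02]
(array([ 0.5, 77.5,  1. ]), array([ 0.0009,  0.0003, -0.0005]))
```

View pics/w4.png

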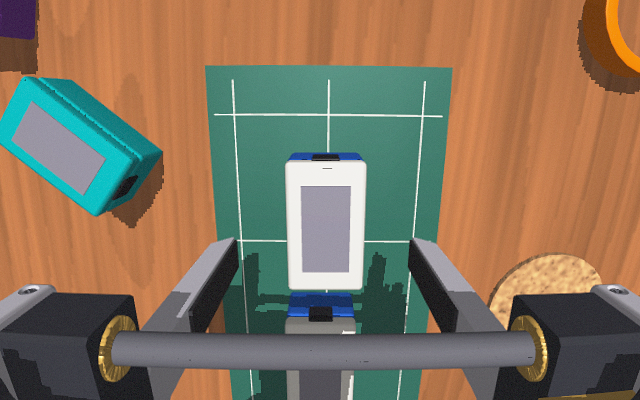

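View pics/s4.png

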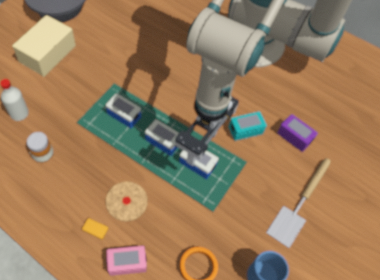

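All three cases are upright on the mat, with case 1 at (325,225) between the fingers. The bystanders have not moved. I'm gripping case 1 and repeating the shake with clear pauses.

Emit:
apply_moves([
  [0,30,1,0,0,0,94],
  [0,60,1,0,0,0,94],
  [0,77,1,0,0,0,94],
  [0,77,1,0,0,0,94],
  [0,77,1,0,0,0,40],
  [0,77,1,0,0,0,40],
  [0,77,1,0,0,0,40],
  [0,77,1,0,0,0,40],
  [0,77,1,0,0,0,40],
  [0,77,1,0,0,0,40],
], newtons=50)

```text
clock: 35.9
eef_pos: [0.4863, 0.1257, 0.017]
tool_rot: [-1.571, -0.002, 0.058]
ft_force: [1.6, -0.6, 2.3]
finger_gap: 0.0519
```

Emit:
apply_moves([
  [0,-30,0,0,0,0,40],
  [0,-70,0,0,0,0,40],
  [0,-100,0,0,0,0,40],
  [0,-110,0,0,0,0,40],
  [0,-110,0,0,0,0,40],
  [0,-110,0,0,0,0,40],
  [0,-110,0,0,0,0,40],
])

```text
clock: 36.6
eef_pos: [0.4838, 0.1254, 0.1244]
tool_rot: [-1.571, 0.004, 0.058]
ft_force: [-0.0, -0.2, -4.0]
finger_gap: 0.0516
```

Emit:
apply_moves([
  [0,0,45,0,0,0,40],
  [0,0,45,0,0,0,40],
  [0,0,45,0,0,0,40],
  [0,0,45,0,0,0,40],
  [0,0,0,0,0,0,40],
  [0,0,-45,0,0,0,40],
  [0,0,-45,0,0,0,40],
  [0,0,-45,0,0,0,40],
  [0,0,-45,0,0,0,40],
  [0,0,0,0,0,0,40],
  [0,0,45,0,0,0,40],
  [0,0,45,0,0,0,40],
])

```text
clock: 37.8
eef_pos: [0.4821, 0.1762, 0.1265]
tool_rot: [-1.567, -0.0, 0.064]
ft_force: [0.2, 0.0, -2.5]
finger_gap: 0.0514
```

Emit:
apply_moves([
  [0,0,0,0,0,0,40],
  [0,0,0,0,0,0,40],
  [0,0,-45,0,0,0,40],
  [0,0,-90,0,0,0,40],
  [0,0,-90,0,0,0,40],
  [0,0,-90,0,0,0,40],
  [0,0,-90,0,0,0,40],
  [0,0,-45,0,0,0,40],
  [0,0,-45,0,0,0,40],
  [0,0,-45,0,0,0,40],
  [0,0,-45,0,0,0,40],
])

```text
clock: 38.9
eef_pos: [0.4852, 0.1258, 0.1264]
tool_rot: [-1.571, 0.0, 0.06]
ft_force: [0.5, -0.4, -3.5]
finger_gap: 0.0516
```

```bash
python3 st.py; python3 -c "
from h import *;from rig import env
print(delta(env.sense(),[.691,.040,.138],.058))"
```

```text
38.9 F [ 0.53 -0.42 -3.54] M [-0.101  0.058  0.011] tau [  0.47 -36.5  -22.34   0.16   0.    -0.  ] p [0.4852 0.1258 0.1264] [-1.571  0.     0.06 ] 0.05159077312371798
(array([200.3, -11.6, -97.9]), array([ 0.0006,  0.0016, -0.0002]))
```

Emit:
apply_moves([
  [20,-12,-10,0,0,0,40],
  [45,-12,-22,0,0,0,40],
  [75,-12,-37,0,0,0,40],
  [105,-12,-51,0,0,0,40],
  [135,-12,-66,0,0,0,40],
  [160,-12,-78,0,0,0,40],
  [180,-12,-88,0,0,0,40],
  [193,-12,-94,0,0,0,40],
  [200,-12,-98,0,0,0,40],
  [200,-12,-98,0,0,0,40],
  [200,-12,-98,0,0,0,40],
  [200,-12,-98,0,0,0,40],
])

```text
clock: 40.1
eef_pos: [0.6898, 0.0397, 0.1385]
tool_rot: [-1.57, 0.001, 0.058]
ft_force: [-0.2, -0.1, -3.4]
finger_gap: 0.0515
```

Emit:
apply_moves([
  [0,0,0,0,0,0,40],
  [0,0,0,0,0,0,40],
  [0,0,0,0,0,0,40],
  [0,0,0,0,0,0,40],
  [0,0,0,0,0,0,40],
])

```text
clock: 40.6
eef_pos: [0.6908, 0.0394, 0.1385]
tool_rot: [-1.571, -0.0, 0.058]
ft_force: [0.5, 0.5, -3.2]
finger_gap: 0.0517
```

```bash
python3 - <<'E'
from h import *;from rig import env
a=env.get_image("top")[100:270,150:450,::-1];b=env.get_image("scene")[60:345,160:560,::-1]
a=cv2.resize(a,(400,227));cv2.imwrite("pics/end.png",np.vstack([a,b]))
E
python3 st.py
```

```text
40.7 F [ 0.45  0.41 -3.79] M [-0.089  0.076  0.048] tau [ 2.000e-02 -5.442e+01 -2.462e+01  1.000e-01  2.000e-02 -0.000e+00] p [0.6908 0.0393 0.1385] [-1.571 -0.     0.058] 0.05157798214185347
```

View pics/end.png

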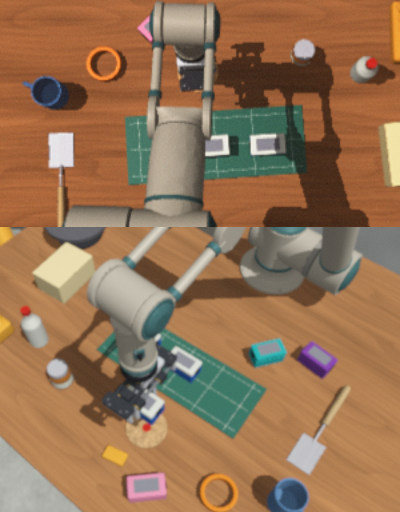

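The top half shows the two silent cases upright on the mat at (215,145) and (267,145). The lower half shows case 1 held upright over the cork mat at (147,410), with the bystanders in place. I'm handing in.

```bash
python3 -c "
from rig import env
print(env.close_job())"
```

```text
the job is handed in; nothing more can be done
None
```

I lifted, shook and rocked all three cases. The loose ball is in the one that stood at y ≈ +0.12 m. I shook that one again with clear pauses and handed the job in at 40.7 s while holding it over the cork mat.

**How I told them apart:** I compared how much the wrist moment changed between +0.3 and −0.3 rad of tilt. The rattling case changed by 0.53 N·m and the two silent ones by 0.65 N·m each. The difference is about 0.12 N·m, against roughly 0.09 expected from the ball rolling to the low end. I could not read knocks during the shake itself.

**Last checks:**
- **Held case:** The tool was at (0.691, 0.039, 0.1385), about 1 mm from my estimate of the mat centre. It was level, with a 51.6 mm finger gap and about 3.5 N of load. The case's underside is about 0.126 m above the table.
- **Silent cases:** In the last pictures both stand upright on the cutting mat.
- **Other items:** No other item looked moved in the last pictures, which I judged by eye only.

**Disagreement:** For the rattling case, the readings taken after levelling out had the opposite sign to what I expected, possibly because the ball rolled while the arm settled. I disregarded those and relied on the readings taken while tilted, where the two silent cases agreed closely.

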